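Move the hot-air nozzles to the other rack in reverse order

ROBOT

A 6-joint arm with a two-finger parallel gripper is mounted at the origin on the work surface. World frame = base frame: x ahead of the robot, y to its left, z up, the work surface at z = 0. Lengths are in m, angles in rad, forces in N, time in s.
With the tool pointing down it reaches from about 0.425 to 1.125 m from the base axis. Payload 14.9 kg.
Tool frame: the origin (TCP) lies at the very end of the fingers, on their centre line; the grasp point (between the pads) lies 19 mm behind it; z points along the fingers, y is the line along which they close (so a half turn about z gives the same grasp; the last joint's range is limited). The gripper opens to 91 mm and grips with 3 to 60 N. Pads are 32 mm wide; open, the fingers measure 118 mm over their backs; the gripper's body (76 mm by 178 mm) begins 60 mm behind the grasp point.
Start: joints at [1.304, 0.379, 1.734, -0, 1.028, -0.033], TCP at [0.162, 0.681, 0.214] pointing down, gripper open.
Joint ranges: [-2.77, 2.77], [-0.74, 2.19], [0, 2.66], [-1.06, 4.2], [0.31, 2.87], [-3.08, 3.08]. Speed limits (rad/s): [1.89, 1.89, 2.39, 3.14, 3.14, 3.14].

INTERFACE

Orientations are given as a 3x3 rotation matrix whose columns are the frame's x, y, z axes.
In Python, from rig import manip, eyes gives the robot as it stands.
- The arm moves only by the shell command python3 -m handwheel 'ROWS' [FORCE]. ROWS is a JSON object of lists of equal length, an entry for each row: "dr": the turn, a rotation vector about the tool's x, y, z in degrees, a list of three; "slide": the shift along the tool's x, y, z in cm, a list of three; "fingers": the finger opening in cm, from 0 to 9.12. A call has 1 to 12 rows; each row shifts and turns the commanded pose from where the row before left it, along the tool's axes as they then stand; what a row does not reach is not made up. A row lasts 1/12 s, in which the tool goes at most 41.7 mm and 7.16 degrees, less where a joint would pass 70% of its speed; a pose out of reach is approached as far as the arm can. A call with a gripper value outside its range is refused whole. The fingers move at their own pace and stop on an object; FORCE is the grip in N (left out, the last holds). Time passes only in rows, so rows that do not move let the fingers close. It gives the time, the measured TCP pose, the force, the opening and the grip force at its end, in the units of the state.
- manip.state(): the state, without advancing time (a new reading comes with each control period).
- eyes.camera(name): name is "scene" or "top" or "wrist"; returns a dict with "pixels" (480x640x3 uint8, red, green, blue), "z_map" (480x640 float32, m along the optical axis (not along the pixel's ray), 0 where there is no reading), "fx", "fy", "cx", "cy" (pixels), "k1" (the pictures are not rectified: a ray, as slopes to the right and down, at radius r is drawn at 1 + k1 r^2 times it, then the intrinsics apply), "rvec" (rotation vector, rad) and "tvec" (3), from world to camera coordinates, as OpenCV has them; the wrist camera has in their place "T_tool_cam" (4x4, takes a point from camera to tool coordinates, whose origin is the TCP and whose axes are the flange's). Camera axes: x right, y down, z forward; pixel columns grow to the right and rows downward; lengths in m; the calibration is good to about 2 mm. A picture is of the moment at which its call begins: read the wrist's pose just before it.
- manip.finish_job(): hands the job in; it is judged then, once.
Trained networks look in the newest picture that a camera, given by its name, has taken for a name from the list of things; names that differ only in an ending like _2 or _b are one class to them, and where a whole thing is asked for, a point or a joint stands for the part that bears it (a point fixed in the world has none). Each returns a list of dicts, best first, with "conf" (0 to 1); they miss things now and then, are a little off and sometimes report something else, mostly with a low value. They report only what shows in the picture. A call takes as long as a camera call. They do not tell look-alikes from the thing itself.
- eyes.cut_out(camera, label): "region" (480x640 bool, what is visible of it) and "pixel" ([column, row] in pixels, amid what is visible of it).
- eyes.spot_point(camera, label): "pixel" ([column, row] in pixels: a listed point, or the origin of a listed thing).
The state is a dict: "time_s": time; "joints": joint angles; "joint_vel": joint speeds; "joint_torque": joint torques, N m; "eef_pos": TCP position; "orientation": TCP orientation; "contact_force": force on the tool from outside, world axes, zero at the start; "wrist_torque": the same for the moment, N m; "finger_gap": finger opening in m; "gripper_force": force on a finger pad.
Only numpy, scipy, OpenCV 4.12 (cv2) and the standard library are available. Lean on these libraries where they do the work, as an engineer would, in place of code of your own. Each camera call takes 0.05 s, during which the arm holds its last target. There are 200 camera calls.

TASK

A colleague across the repair bench takes over, so move the four hot-air nozzles from the wooden rack to the dark steel rack in reverse order: the nozzle that starts leftmost goes on the rightmost white seat, the second from the left on the second from the right, and so on. Seat each one fully down over its pin, spout up, let go of it, and never tip a nozzle over on the way.

Things in the scene. Friction and masses are not known exactly. Their poses are not given: they have to be found in the camera images.
- nozzle_red: Loose hot-air nozzle: upright red collar, 34 mm diameter and 34 mm high, with a steel taper above it and a slim round spout 8 mm across; 63 mm high in all, 70 g. The collar is a tube open below, bore 27 mm, that drops loosely over a seat's pin. Origin: centre of its underside, z up along its axis. Starts on the red seat. Grip the collar.
- nozzle_yellow: Loose hot-air nozzle: upright yellow collar, 34 mm diameter and 34 mm high, with a steel taper above it and a wide round spout 20 mm across; 63 mm high in all, 70 g. The collar is a tube open below, bore 27 mm, that drops loosely over a seat's pin. Origin: centre of its underside, z up along its axis. Starts on the yellow seat. Grip the collar.
- nozzle_blue: Loose hot-air nozzle: upright blue collar, 34 mm diameter and 34 mm high, with a steel taper above it and a square spout 18 mm across; 63 mm high in all, 70 g. The collar is a tube open below, bore 27 mm, that drops loosely over a seat's pin. Origin: centre of its underside, z up along its axis. Starts on the blue seat. Grip the collar.
- nozzle_green: Loose hot-air nozzle: upright green collar, 34 mm diameter and 34 mm high, with a steel taper above it and a flat slot spout 7 x 28 mm; 63 mm high in all, 70 g. The collar is a tube open below, bore 27 mm, that drops loosely over a seat's pin. Origin: centre of its underside, z up along its axis. Starts on the green seat. Grip the collar.
- seat_red: Fixed seat on the wooden bench rack, home of the red nozzle: red disc 48 mm diameter, 4 mm thick, its underside on the rack's top; on it a steel pin 8 mm diameter, 18 mm high. Origin: centre of the disc's underside; the nozzle stands on the disc, 4 mm above it. It never moves, so it keeps the starting order in view.
- seat_yellow: Fixed seat on the wooden bench rack, home of the yellow nozzle: yellow disc 48 mm diameter, 4 mm thick, its underside on the rack's top; on it a steel pin 8 mm diameter, 18 mm high. Origin: centre of the disc's underside; the nozzle stands on the disc, 4 mm above it. It never moves, so it keeps the starting order in view.
- seat_blue: Fixed seat on the wooden bench rack, home of the blue nozzle: blue disc 48 mm diameter, 4 mm thick, its underside on the rack's top; on it a steel pin 8 mm diameter, 18 mm high. Origin: centre of the disc's underside; the nozzle stands on the disc, 4 mm above it. It never moves, so it keeps the starting order in view.
- seat_green: Fixed seat on the wooden bench rack, home of the green nozzle: green disc 48 mm diameter, 4 mm thick, its underside on the rack's top; on it a steel pin 8 mm diameter, 18 mm high. Origin: centre of the disc's underside; the nozzle stands on the disc, 4 mm above it. It never moves, so it keeps the starting order in view.
- bench_rack: The rack to empty: fixed pale-wood bar 70 x 240 x 12 mm, long side along its y. Origin: centre of its underside, on the table; x points away from the robot, y to the robot's left, z up. The four coloured seats stand in a row on it at y = +93, +31, -31, -93 mm (x = 0, z = 12 mm), in shuffled order.
- station_rack: The rack to fill: fixed dark-steel bar 70 x 240 x 12 mm, long side along its y. Origin: centre of its underside, on the table; x points away from the robot, y to the robot's left, z up. Four identical white seats in a row at x = 0, y = +93, +31, -31, -93 mm: discs 48 mm diameter, 4 mm thick, top at z = 16 mm, each with a steel pin 8 mm diameter, 18 mm high, in the middle. A seated nozzle's underside lies at z = 16 mm.
Mind the look-alikes: they are no part of the job. Several things have the shape of the bench_rack; the one meant has the colours described above.

How it is judged:
At the end, for the whole second after the job is handed in: Each nozzle stands on the steel rack's seat that mirrors its own coloured seat's place on the wooden rack (leftmost to rightmost), within 12 mm of that seat's centre along each axis of the rack, its underside within 4 mm of the seat's top height, upright within 0.12 rad, and at rest (((y of seat_red in the frame of bench_rack between 0.073 and 0.113 m and y of nozzle_red in the frame of station_rack between -0.105 and -0.081 m) or (y of seat_red in the frame of bench_rack between 0.011 and 0.051 m and y of nozzle_red in the frame of station_rack between -0.043 and -0.019 m) or (y of seat_red in the frame of bench_rack between -0.051 and -0.011 m and y of nozzle_red in the frame of station_rack between 0.019 and 0.043 m) or (y of seat_red in the frame of bench_rack between -0.113 and -0.073 m and y of nozzle_red in the frame of station_rack between 0.081 and 0.105 m)) and x of nozzle_red in the frame of station_rack between -0.012 and 0.012 m and z of nozzle_red in the frame of station_rack between 0.012 and 0.02 m and angle between each of nozzle_red, nozzle_yellow, nozzle_blue, nozzle_green's own z axis and vertical below 0.12 rad and linear speed of each of nozzle_red, nozzle_yellow, nozzle_blue, nozzle_green below 0.02 m/s and angular speed of each of nozzle_red, nozzle_yellow, nozzle_blue, nozzle_green below 0.2 rad/s and ((y of seat_yellow in the frame of bench_rack between 0.073 and 0.113 m and y of nozzle_yellow in the frame of station_rack between -0.105 and -0.081 m) or (y of seat_yellow in the frame of bench_rack between 0.011 and 0.051 m and y of nozzle_yellow in the frame of station_rack between -0.043 and -0.019 m) or (y of seat_yellow in the frame of bench_rack between -0.051 and -0.011 m and y of nozzle_yellow in the frame of station_rack between 0.019 and 0.043 m) or (y of seat_yellow in the frame of bench_rack between -0.113 and -0.073 m and y of nozzle_yellow in the frame of station_rack between 0.081 and 0.105 m)) and x of nozzle_yellow in the frame of station_rack between -0.012 and 0.012 m and z of nozzle_yellow in the frame of station_rack between 0.012 and 0.02 m and ((y of seat_blue in the frame of bench_rack between 0.073 and 0.113 m and y of nozzle_blue in the frame of station_rack between -0.105 and -0.081 m) or (y of seat_blue in the frame of bench_rack between 0.011 and 0.051 m and y of nozzle_blue in the frame of station_rack between -0.043 and -0.019 m) or (y of seat_blue in the frame of bench_rack between -0.051 and -0.011 m and y of nozzle_blue in the frame of station_rack between 0.019 and 0.043 m) or (y of seat_blue in the frame of bench_rack between -0.113 and -0.073 m and y of nozzle_blue in the frame of station_rack between 0.081 and 0.105 m)) and x of nozzle_blue in the frame of station_rack between -0.012 and 0.012 m and z of nozzle_blue in the frame of station_rack between 0.012 and 0.02 m and ((y of seat_green in the frame of bench_rack between 0.073 and 0.113 m and y of nozzle_green in the frame of station_rack between -0.105 and -0.081 m) or (y of seat_green in the frame of bench_rack between 0.011 and 0.051 m and y of nozzle_green in the frame of station_rack between -0.043 and -0.019 m) or (y of seat_green in the frame of bench_rack between -0.051 and -0.011 m and y of nozzle_green in the frame of station_rack between 0.019 and 0.043 m) or (y of seat_green in the frame of bench_rack between -0.113 and -0.073 m and y of nozzle_green in the frame of station_rack between 0.081 and 0.105 m)) and x of nozzle_green in the frame of station_rack between -0.012 and 0.012 m and z of nozzle_green in the frame of station_rack between 0.012 and 0.02 m); the robot touches nothing.
It fails at once if a nozzle is tipped over (more than 0.8 rad from upright) (angle between any of nozzle_red, nozzle_yellow, nozzle_blue, nozzle_green's own z axis and vertical above 0.8 rad).
It also fails if it takes over 99 s, if anything falls off the work surface, if the arm or the gripper's body presses on something with over 40 N, if the wrist force passes 120 N, or if a joint passes its speed limit or range.

## Working session

There is one attempt and no reset: what is moved stays moved. The work goes in short steps, Python scripts to look and compute and a shell command to move; the robot and the scene stay as the last step left them, time stands still between calls to the robot, and variables do not carry over. Pictures are saved under pics/ and viewed, at most 14 in all, crops included, and the job is handed in when it is done.

```bash
mkdir -p pics; ls
cat > h.py <<'E'
import numpy as np, cv2
from rig import manip, eyes
def save(c,n): cv2.imwrite('pics/'+n,cv2.cvtColor(c['pixels'],cv2.COLOR_RGB2BGR))
def pose(c,st=None):
    if 'rvec' in c:
        R=cv2.Rodrigues(np.array(c['rvec'],float))[0]; t=np.array(c['tvec'],float).ravel()
        return R.T,-R.T@t
    T=np.array(c['T_tool_cam']); Rt=np.array(st['orientation']); p=np.array(st['eef_pos'])
    return Rt@T[:3,:3], Rt@T[:3,3]+p
def ray(c,px):
    K=np.array([[c['fx'],0,c['cx']],[0,c['fy'],c['cy']],[0,0,1.]])
    u=cv2.undistortPoints(np.array(px,float).reshape(-1,1,2),K,np.array([c['k1'],0,0,0,0.])).reshape(-1,2)
    return np.c_[u,np.ones(len(u))]
def at_z(c,px,z,st=None):
    R,o=pose(c,st); d=ray(c,px)@R.T
    return o+d*((z-o[2])/d[:,2])[:,None]
def cloud(c,mask,st=None):
    R,o=pose(c,st); r,q=np.nonzero(mask&(c['z_map']>0)); 
    return o+(ray(c,np.c_[q,r])*c['z_map'][r,q][:,None])@R.T
E
python3 - <<'E'
from h import *
s=manip.state(); print(s['eef_pos'],np.round(s['orientation'],3),s['finger_gap'])
for n in ('scene','top'):
    c=eyes.camera(n); save(c,n+'0.png'); print(n,np.round(pose(c)[1],3),c['fx'],c['k1'])
    for l in ['nozzle_red','nozzle_yellow','nozzle_blue','nozzle_green','station_rack','bench_rack']:
        for d in eyes.cut_out(n,l)[:3]:
            P=cloud(c,d['region']); print(l,round(d['conf'],2),np.round(d['pixel']),np.round(np.median(P,0),3) if len(P) else None)
E
```

```text
pics
[0.16206716 0.68057437 0.2132774 ] [[-0.973  0.232 -0.   ]
 [ 0.232  0.973 -0.001]
 [ 0.    -0.001 -1.   ]] 0.091412510208473
scene [ 1.058 -0.606  0.65 ] 447.8949978253639 -0.05621920450268673
nozzle_red 0.73 [326. 264.] [ 0.551 -0.213  0.049]
nozzle_yellow 0.91 [350. 250.] [ 0.565 -0.154  0.052]
nozzle_blue 0.58 [290. 269.] [ 0.537 -0.274  0.052]
nozzle_green 0.87 [376. 245.] [ 0.576 -0.095  0.052]
station_rack 0.96 [434. 200.] [0.516 0.155 0.015]
bench_rack 0.74 [293. 271.] [ 0.537 -0.273  0.051]
bench_rack 0.64 [ 86. 301.] [ 0.336 -0.617  0.013]
bench_rack 0.59 [330. 272.] [ 0.566 -0.196  0.013]
top [ 0.362 -0.172  1.564] 611.0455016364742 0.03270904610585175
nozzle_red 0.58 [339. 217.] [ 0.538 -0.203  0.054]
nozzle_yellow 0.42 [315. 210.] [ 0.552 -0.145  0.055]
nozzle_yellow 0.17 [364. 221.] [ 0.524 -0.263  0.058]
nozzle_blue 0.45 [361. 222.] [ 0.524 -0.263  0.057]
bench_rack 0.96 [329. 216.] [ 0.548 -0.176  0.012]
bench_rack 0.7 [504. 306.] [ 0.329 -0.609  0.012]
```

View pics/top0.png

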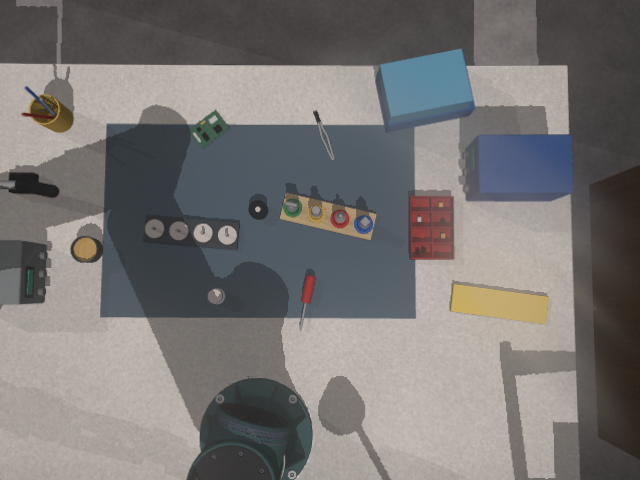

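View pics/scene0.png

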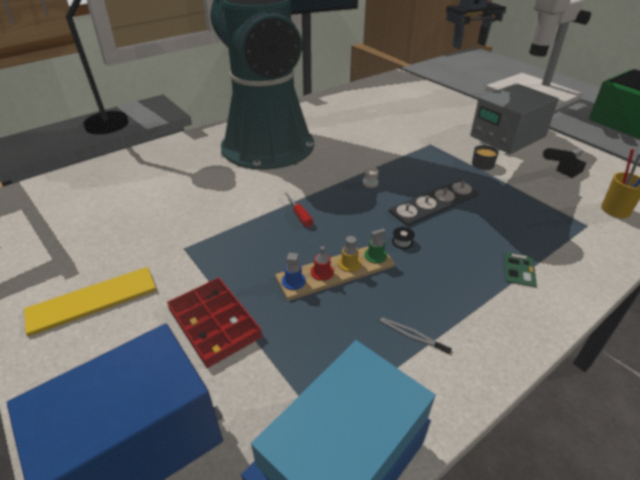

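The top picture shows the wooden rack at (329,216), left to right green (292,207), yellow (316,211), red (340,218) and blue (364,223). The steel rack is at (191,232), with seats at columns 154, 179, 203 and 228. The yellow bar, the grey nozzle and the spool aren't part of the job. Mapping: green goes to the rightmost seat (228), yellow to 203, red to 179, blue to 154.

Run:
```python
from h import *
def rect(P,z0=.006,z1=.02):
    P=P[(P[:,2]>z0)&(P[:,2]<z1)]; return cv2.minAreaRect(P[:,:2].astype(np.float32)) if len(P)>5 else None
c=eyes.camera('scene')
for d in eyes.cut_out('scene','station_rack')[:1]: print('scene st',rect(cloud(c,d['region'])))
for d in eyes.cut_out('scene','bench_rack')[:3]: print('scene be',rect(cloud(c,d['region'])))
c=eyes.camera('top')
for d in eyes.cut_out('top','bench_rack')[:1]:
    print('top be',rect(cloud(c,d['region'])))
    r,q=np.nonzero(d['region']); w=at_z(c,np.c_[q,r],.012); print(cv2.minAreaRect(w[:,:2].astype(np.float32)))
m=c['pixels'].astype(int).sum(2); R=np.zeros((480,640),bool); R[205:257,135:248]=1
# dark rack: height based
P=cloud(c,R); P=P[(P[:,2]>.008)&(P[:,2]<.03)]; print('top st height',len(P),cv2.minAreaRect(P[:,:2].astype(np.float32)))
print('px seats',np.round(at_z(c,[[154,229],[179,231],[203,233],[228,235]],.016),3).tolist())
for col in ['green','yellow','red','blue']:
    for cam in ('scene','top'):
        cc=eyes.camera(cam)
        for d in eyes.spot_point(cam,'nozzle_'+col)[:1]: print(col,cam,round(d['conf'],2),np.round(at_z(cc,[d['pixel']],.016),3))
```

```text
scene st ((0.5097392201423645, 0.17155598104000092), (0.24399566650390625, 0.07406492531299591), 84.82801055908203)
scene be ((0.3303048014640808, -0.6084706783294678), (0.24087701737880707, 0.07556391507387161), 81.6746826171875)
scene be ((0.5511283874511719, -0.1773570477962494), (0.2419183850288391, 0.07285952568054199), 76.36275482177734)
top be ((0.5476874709129333, -0.17558912932872772), (0.23780345916748047, 0.07033788412809372), 76.86739349365234)
((0.5472434759140015, -0.1757325679063797), (0.2380385845899582, 0.07162080705165863), 76.92428588867188)
top st height 2422 ((0.5099372267723083, 0.1739395707845688), (0.28751611709594727, 0.12921662628650665), 89.65309143066406)
px seats [[0.512, 0.267, 0.016], [0.507, 0.203, 0.016], [0.502, 0.142, 0.016], [0.498, 0.078, 0.016]]
green top 0.67 [[ 0.564 -0.08   0.016]]
yellow scene 0.91 [[ 0.559 -0.146  0.016]]
yellow top 0.47 [[ 0.553 -0.144  0.016]]
red scene 0.71 [[ 0.546 -0.209  0.016]]
red top 0.46 [[ 0.546 -0.208  0.016]]
blue scene 0.77 [[ 0.523 -0.268  0.016]]
blue top 0.66 [[ 0.528 -0.256  0.016]]
```

```bash
python3 -m handwheel '{"dr":[[0,0,7.1],[0,0,7.1],[0,0,7.1],[0,0,7.1],[0,0,7.1],[0,0,7.1],[0,0,7.1],[0,0,7.1],[0,0,7.1],[0,0,7.1],[0,0,7.1],[0,0,7.1]],"slide":[[0,0,0],[0,0,0],[0,0,0],[0,0,0],[0,0,0],[0,0,0],[0,0,0],[0,0,0],[0,0,0],[0,0,0],[0,0,0],[0,0,0]],"fingers":[9,9,9,9,9,9,9,9,9,9,9,9]}'
```

```text
time_s: 2.75
eef_pos: [0.1622, 0.681, 0.2139]
orientation: [[0.155, 0.988, 0.0], [0.988, -0.155, -0.0], [-0.0, 0.0, -1.0]]
contact_force: [0.4, -0.1, -0.2]
finger_gap: 0.0902
gripper_force: 0.0
```

```bash
python3 -m handwheel '{"dr":[[0,0,0],[0,0,0],[0,0,0],[0,0,0],[0,0,0],[0,0,0],[0,0,0],[0,0,0],[0,0,0],[0,0,0],[0,0,0],[0,0,0]],"slide":[[-2.9,2.8,-0.7],[-2.9,2.8,-0.7],[-2.9,2.8,-0.7],[-2.9,2.8,-0.7],[-2.9,2.8,-0.7],[-2.9,2.8,-0.7],[-2.9,2.8,-0.7],[-2.9,2.8,-0.7],[-2.9,2.8,-0.7],[-2.9,2.8,-0.7],[-2.9,2.8,-0.7],[-2.9,2.8,-0.7]],"fingers":[9,9,9,9,9,9,9,9,9,9,9,9]}'
python3 -m handwheel '{"dr":[[0,0,-1],[0,0,-1],[0,0,-1],[0,0,-1],[0,0,0],[0,0,0]],"slide":[[-2.5,2.4,0],[-2.5,2.4,0],[-2.5,2.4,0],[0,0,0],[0,0,0],[0,0,0]],"fingers":[6.5,6.5,6.5,6.5,6.5,6.5]}'
python3 - <<'E'
from h import *
s=manip.state(); c=eyes.camera('wrist'); save(c,'w1.png'); print(s['eef_pos'],pose(c,s)[1],np.round(s['joints'],2))
for l in ['station_rack','seat_white']:
  try:
    for d in eyes.cut_out('wrist',l)[:3]:
        P=cloud(c,d['region'],s); print(l,d['conf'],d['pixel'],np.median(P,0)); P=P[(P[:,2]>.006)&(P[:,2]<.02)]; print(cv2.minAreaRect(P[:,:2].astype(np.float32)))
  except Exception as e: print(e)
E
```

```text
time_s: 3.75
eef_pos: [0.4432, 0.2849, 0.2986]
orientation: [[0.149, 0.989, 0.001], [0.989, -0.149, 0.0], [0.0, 0.001, -1.0]]
contact_force: [0.2, 0.5, 0.3]
finger_gap: 0.0899
gripper_force: 0.0
time_s: 4.25
eef_pos: [0.5036, 0.2029, 0.2979]
orientation: [[0.081, 0.997, -0.0], [0.997, -0.081, 0.0], [0.0, -0.0, -1.0]]
contact_force: [-1.3, 0.6, -0.5]
finger_gap: 0.0649
gripper_force: 0.0
[0.503638   0.20287844 0.29788476] [0.50988668 0.27558751 0.46949133] [0.34 0.03 1.99 0.   1.12 0.42]
station_rack 0.55 [330.5, 213.8] [0.50828205 0.18259442 0.01410065]
((0.5078160762786865, 0.17109358310699463), (0.2379116714000702, 0.07022914290428162), 85.22368621826172)
it knows: bench_rack, nozzle_blue, nozzle_green, nozzle_red, nozzle_yellow, seat_blue, seat_green, seat_red, seat_yellow, station_rack
```

View pics/w1.png

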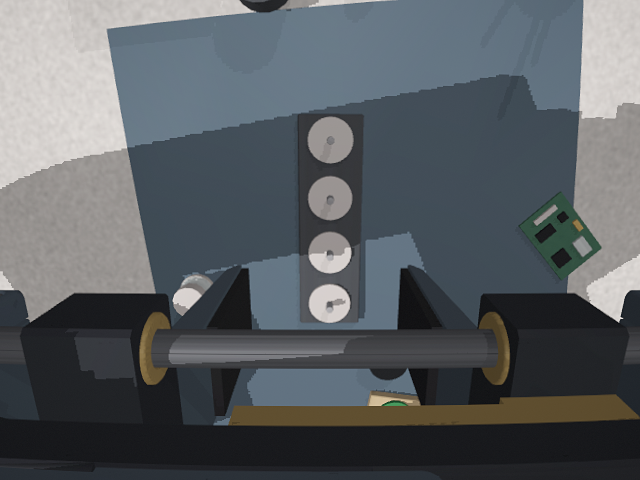

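The wrist picture shows the white discs at about (330,140), (330,198), (330,253) and (330,304).

```bash
python3 - <<'E'
from h import *
s=manip.state(); c=eyes.camera('wrist'); print(np.round(at_z(c,[[330,140],[330,198],[330,253],[330,304]],.016,s),4))
E
python3 -m handwheel '{"dr":[[0,0,0],[0,0,0],[0,0,0],[0,0,0],[0,0,0],[0,0,0],[0,0,0],[0,0,0],[0,0,0],[0,0,0],[0,0,4.2],[0,0,4.2]],"slide":[[-4,0.6,0],[-4,0.6,0],[-4,0.6,0],[-4,0.6,0],[-4,0.6,0],[-4,0.6,0],[-4,0.6,0],[-4,0.6,0],[-4,0.6,0],[-4,0.6,0],[-4,0.6,0],[0,0,0]],"fingers":[6.5,6.5,6.5,6.5,6.5,6.5,6.5,6.5,6.5,6.5,6.5,6.5]}'
python3 -m handwheel '{"dr":[[0,0,0],[0,0,0]],"slide":[[0,0,0],[0,0,0]],"fingers":[6.5,6.5]}'
python3 - <<'E'
from h import *
s=manip.state(); c=eyes.camera('wrist'); save(c,'w2.png'); print(s['eef_pos'],np.round(s['orientation'],3),np.round(s['joints'],2))
for d in eyes.cut_out('wrist','bench_rack')[:1]:
    P=cloud(c,d['region'],s); P=P[(P[:,2]>.006)&(P[:,2]<.02)]; print(d['conf'],cv2.minAreaRect(P[:,:2].astype(np.float32)))
for l in ['green','yellow','red','blue']:
    for d in eyes.cut_out('wrist','nozzle_'+l)[:2]:
        P=cloud(c,d['region'],s); h=P[(P[:,2]>.072)&(P[:,2]<.09)]
        print(l,round(d['conf'],2),np.round(d['pixel']),np.round(np.median(P,0),3),len(h),np.round((h.max(0)+h.min(0))/2,3) if len(h) else '')
E
```

```text
[[0.5146 0.2636 0.016 ]
 [0.5099 0.2019 0.016 ]
 [0.5051 0.1393 0.016 ]
 [0.5004 0.0771 0.016 ]]
time_s: 5.4
eef_pos: [0.5349, -0.2455, 0.2981]
orientation: [[0.23, 0.973, 0.001], [0.973, -0.23, -0.001], [-0.001, 0.001, -1.0]]
contact_force: [-0.3, 0.8, 0.7]
finger_gap: 0.0648
gripper_force: 0.0
time_s: 5.57
eef_pos: [0.5344, -0.2402, 0.2977]
orientation: [[0.222, 0.975, -0.0], [0.975, -0.222, 0.0], [0.0, -0.0, -1.0]]
contact_force: [-0.7, -0.4, 0.2]
finger_gap: 0.0647
gripper_force: 0.0
[ 0.53439715 -0.24024755  0.29774957] [[ 0.222  0.975 -0.   ]
 [ 0.975 -0.222  0.   ]
 [ 0.    -0.    -1.   ]] [-0.46  0.11  1.91  0.    1.12 -0.24]
0.85 ((0.5494062304496765, -0.17863890528678894), (0.24086520075798035, 0.07026282697916031), 77.10868835449219)
green 0.96 [325.  38.] [ 0.569 -0.091  0.055] 282 [ 0.571 -0.088  0.077]
green 0.67 [317. 119.] [ 0.554 -0.153  0.017] 0 
yellow 0.68 [326. 104.] [ 0.556 -0.149  0.059] 406 [ 0.556 -0.148  0.077]
red 0.86 [326. 169.] [ 0.543 -0.207  0.054] 62 [ 0.543 -0.209  0.077]
blue 0.62 [325. 232.] [ 0.53  -0.264  0.061] 385 [ 0.529 -0.269  0.077]
```

View pics/w2.png

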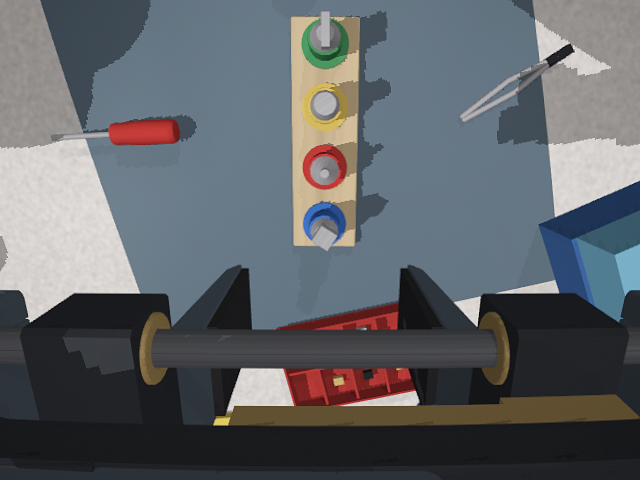

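The wrist picture shows the rack from top to bottom: green (325,40), yellow (324,104), red (324,168) and blue (324,228). All are upright and evenly spaced in the grip direction. I'll keep the tool yaw fixed for all the transfers.

```bash
python3 -m handwheel '{"dr":[[0,0,0],[0,0,0],[0,0,0],[0,0,0],[0,0,0],[0,0,0],[0,0,0],[0,0,0],[0,0,0],[0,0,0],[0,0,0],[0,0,0]],"slide":[[3.13,0.03,2.5],[3.13,0.03,2.5],[3.13,0.03,2.5],[3.13,0.03,2.5],[3.13,0.03,2.5],[0,0,0],[0,0,3],[0,0,3],[0,0,3],[0,0,3],[0,0,2],[0,0,1]],"fingers":[6.5,6.5,6.5,6.5,6.5,6.5,6.5,6.5,6.5,6.5,6.5,6.5]}' 20
python3 -m handwheel '{"dr":[[0,0,0],[0,0,0],[0,0,0],[0,0,0],[0,0,0],[0,0,0],[0,0,0]],"slide":[[0,0,0],[0,0,0],[0,0,0],[0,0,0],[0,0,0],[0,0,0],[0,0,0]],"fingers":[6.5,2.5,2.5,2.5,2.5,2.5,2.5]}' 20
```

```text
time_s: 6.87
eef_pos: [0.5698, -0.0886, 0.0207]
orientation: [[0.224, 0.975, -0.003], [0.975, -0.224, 0.0], [-0.0, -0.003, -1.0]]
contact_force: [-0.3, 0.3, 0.5]
finger_gap: 0.0651
gripper_force: 0.0
time_s: 7.45
eef_pos: [0.5715, -0.089, 0.0237]
orientation: [[0.225, 0.974, 0.001], [0.974, -0.225, -0.0], [0.0, 0.001, -1.0]]
contact_force: [-1.5, 1.0, 9.0]
finger_gap: 0.0323
gripper_force: 20.0
```

```bash
python3 -m handwheel '{"dr":[[0,0,0],[0,0,0],[0,0,0],[0,0,0],[0,0,0],[0,0,0],[0,0,0],[0,0,0],[0,0,0],[0,0,0],[0,0,0],[0,0,0]],"slide":[[0,0,-1.5],[0,0,-2.5],[0,0,-3],[0,0,-3],[2.92,-2.12,0],[2.92,-2.12,0],[2.92,-2.12,0],[2.92,-2.12,0],[2.92,-2.12,0],[0,0,0],[0,0,0],[0,0,0]],"fingers":[2.5,2.5,2.5,2.5,2.5,2.5,2.5,2.5,2.5,2.5,2.5,2.5]}' 20
python3 - <<'E'
from h import *
s=manip.state(); c=eyes.camera('scene'); cv2.imwrite('pics/s2.png',cv2.resize(cv2.cvtColor(c['pixels'],cv2.COLOR_RGB2BGR)[120:320,250:530],None,fx=2.5,fy=2.5)); print(s['eef_pos'],s['finger_gap'],s['gripper_force'])
E
```

```text
time_s: 8.45
eef_pos: [0.5009, 0.0771, 0.1232]
orientation: [[0.224, 0.975, 0.001], [0.975, -0.224, -0.0], [0.0, 0.001, -1.0]]
contact_force: [1.2, 0.2, -1.2]
finger_gap: 0.0322
gripper_force: 20.0
[0.50085842 0.07711247 0.12316469] 0.03222817905316484 19.999490111949854
```

View pics/s2.png

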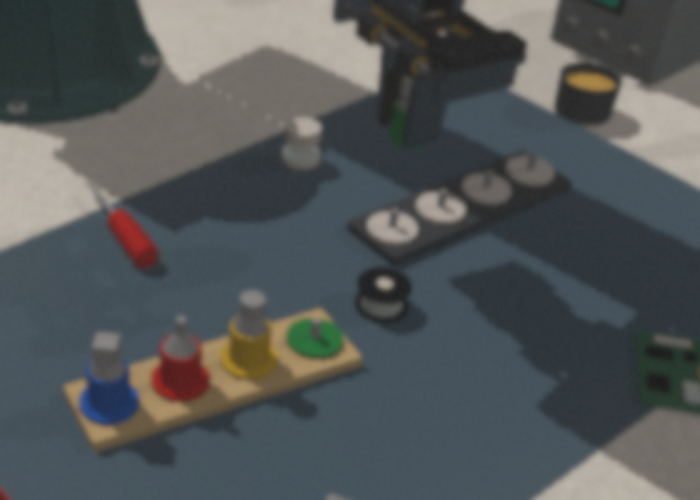

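The picture shows green held upright in the gripper above the rightmost seat, and the other three untouched. Lowering it now.

```bash
python3 -m handwheel '{"dr":[[0,0,0],[0,0,0],[0,0,0],[0,0,0],[0,0,0],[0,0,0],[0,0,0],[0,0,0]],"slide":[[0,0,3],[0,0,2.5],[0,0,1.5],[0,0,1.5],[0,0,1],[0,0,0.4],[0,0,0],[0,0,0]],"fingers":[2.5,2.5,2.5,2.5,2.5,2.5,2.5,2.5]}' 20
python3 -m handwheel '{"dr":[[0,0,0],[0,0,0],[0,0,0],[0,0,0],[0,0,0],[0,0,0],[0,0,0],[0,0,0]],"slide":[[0,0,0],[0,0,0],[0,0,0],[0,0,0],[0,0,-2],[0,0,-3],[0,0,-3],[0,0,-2]],"fingers":[6.5,6.5,6.5,6.5,6.5,6.5,6.5,6.5]}' 20
```

```text
time_s: 9.17
eef_pos: [0.501, 0.0767, 0.0241]
orientation: [[0.226, 0.974, 0.0], [0.974, -0.226, 0.0], [0.0, 0.0, -1.0]]
contact_force: [-0.4, -0.5, -1.0]
finger_gap: 0.0326
gripper_force: 20.0
time_s: 9.83
eef_pos: [0.5012, 0.0773, 0.1264]
orientation: [[0.225, 0.974, 0.002], [0.974, -0.225, 0.0], [0.001, 0.002, -1.0]]
contact_force: [0.2, -0.0, 0.3]
finger_gap: 0.0652
gripper_force: 0.0
```

```bash
python3 -m handwheel '{"dr":[[0,0,0],[0,0,0],[0,0,0],[0,0,0],[0,0,0],[0,0,0],[0,0,0],[0,0,0],[0,0,0],[0,0,0],[0,0,0],[0,0,0]],"slide":[[-3.45,1.73,0],[-3.45,1.73,0],[-3.45,1.73,0],[-3.45,1.73,0],[-3.45,1.73,0],[-3.45,1.73,0],[0,0,0],[0,0,0],[0,0,3],[0,0,3],[0,0,2.5],[0,0,1.5]],"fingers":[6.5,6.5,6.5,6.5,6.5,6.5,6.5,6.5,6.5,6.5,6.5,6.5]}' 20
python3 -m handwheel '{"dr":[[0,0,0],[0,0,0],[0,0,0],[0,0,0],[0,0,0],[0,0,0],[0,0,0],[0,0,0],[0,0,0],[0,0,0],[0,0,0]],"slide":[[0,0,0],[0,0,0],[0,0,0],[0,0,0],[0,0,0],[0,0,0],[0,0,-1.5],[0,0,-2.5],[0,0,-3],[0,0,-3],[0,0,0]],"fingers":[6.5,2.5,2.5,2.5,2.5,2.5,2.5,2.5,2.5,2.5,2.5]}' 20
```

```text
time_s: 10.83
eef_pos: [0.5535, -0.1462, 0.0215]
orientation: [[0.224, 0.975, -0.003], [0.975, -0.224, 0.001], [0.0, -0.003, -1.0]]
contact_force: [0.5, -0.1, 0.3]
finger_gap: 0.0649
gripper_force: 0.0
time_s: 11.75
eef_pos: [0.558, -0.1488, 0.1296]
orientation: [[0.225, 0.974, 0.007], [0.974, -0.225, -0.002], [-0.001, 0.008, -1.0]]
contact_force: [2.1, -0.3, 0.8]
finger_gap: 0.0339
gripper_force: 20.0
```

```bash
python3 -m handwheel '{"dr":[[0,0,0],[0,0,0],[0,0,0],[0,0,0],[0,0,0],[0,0,0],[0,0,0],[0,0,0],[0,0,0],[0,0,0],[0,0,0]],"slide":[[3.35,-1.43,0],[3.35,-1.43,0],[3.35,-1.43,0],[3.35,-1.43,0],[3.35,-1.43,0],[3.35,-1.43,0],[3.35,-1.43,0],[3.35,-1.43,0],[0,0,0],[0,0,0],[0,0,0]],"fingers":[2.5,2.5,2.5,2.5,2.5,2.5,2.5,2.5,2.5,2.5,2.5]}' 20
```

```text
time_s: 12.67
eef_pos: [0.5039, 0.1389, 0.1238]
orientation: [[0.224, 0.975, -0.0], [0.975, -0.224, -0.0], [-0.0, -0.0, -1.0]]
contact_force: [-0.2, -0.0, -0.8]
finger_gap: 0.0335
gripper_force: 20.0
```

```bash
python3 -m handwheel '{"dr":[[0,0,0],[0,0,0],[0,0,0],[0,0,0],[0,0,0],[0,0,0],[0,0,0],[0,0,0]],"slide":[[0,0,3],[0,0,2.5],[0,0,1.5],[0,0,1.5],[0,0,1],[0,0,0.45],[0,0,0],[0,0,0]],"fingers":[2.5,2.5,2.5,2.5,2.5,2.5,2.5,2.5]}' 20
python3 -m handwheel '{"dr":[[0,0,0],[0,0,0],[0,0,0],[0,0,0],[0,0,0],[0,0,0],[0,0,0],[0,0,0],[0,0,0]],"slide":[[0,0,0],[0,0,0],[0,0,0],[0,0,0],[0,0,-2],[0,0,-3],[0,0,-3],[0,0,-2],[0,0,0]],"fingers":[6.5,6.5,6.5,6.5,6.5,6.5,6.5,6.5,6.5]}' 20
python3 - <<'E'
from h import *
s=manip.state(); c=eyes.camera('scene'); cv2.imwrite('pics/s3.png',cv2.resize(cv2.cvtColor(c['pixels'],cv2.COLOR_RGB2BGR)[120:320,250:530],None,fx=2.5,fy=2.5)); print(s['eef_pos'])
E
```

```text
time_s: 13.33
eef_pos: [0.5043, 0.1384, 0.0246]
orientation: [[0.226, 0.974, 0.0], [0.974, -0.226, -0.0], [0.0, 0.0, -1.0]]
contact_force: [-0.6, 0.2, -0.8]
finger_gap: 0.0337
gripper_force: 20.0
time_s: 14.08
eef_pos: [0.5062, 0.1396, 0.1285]
orientation: [[0.225, 0.974, 0.006], [0.974, -0.225, 0.001], [0.003, 0.005, -1.0]]
contact_force: [0.4, 0.4, 0.6]
finger_gap: 0.0651
gripper_force: 0.0
[0.5062288  0.13958088 0.12852614]
```

View pics/s3.png

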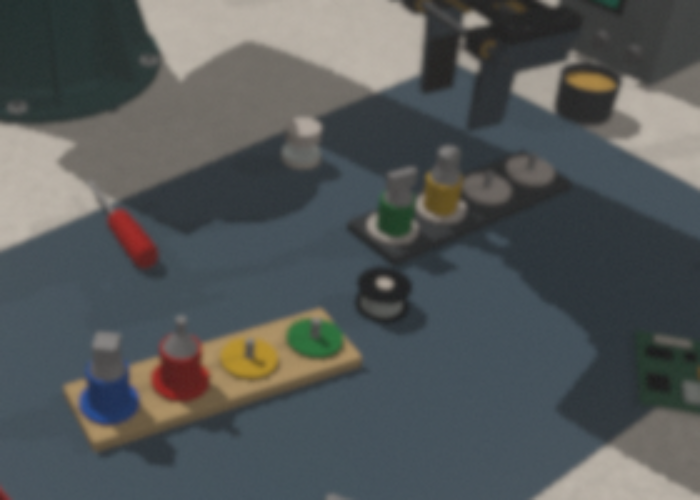

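The picture shows green and yellow upright and seated on the two rightmost seats. Red is next.

```bash
python3 -m handwheel '{"dr":[[0,0,0],[0,0,0],[0,0,0],[0,0,0],[0,0,0],[0,0,0],[0,0,0],[0,0,0],[0,0,0],[0,0,0],[0,0,0]],"slide":[[-3.66,1.29,0],[-3.66,1.29,0],[-3.66,1.29,0],[-3.66,1.29,0],[-3.66,1.29,0],[-3.66,1.29,0],[-3.66,1.29,0],[-3.66,1.29,0],[-3.66,1.29,0],[0,0,0],[0,0,0]],"fingers":[6.5,6.5,6.5,6.5,6.5,6.5,6.5,6.5,6.5,6.5,6.5]}' 20
python3 -m handwheel '{"dr":[[0,0,0],[0,0,0],[0,0,0],[0,0,0],[0,0,0],[0,0,0],[0,0,0],[0,0,0],[0,0,0],[0,0,0],[0,0,0]],"slide":[[0,0,3],[0,0,3],[0,0,2.5],[0,0,1.5],[0,0,0],[0,0,0],[0,0,0],[0,0,0],[0,0,0],[0,0,0],[0,0,0]],"fingers":[6.5,6.5,6.5,6.5,6.5,2.5,2.5,2.5,2.5,2.5,2.5]}' 20
```

```text
time_s: 15.05
eef_pos: [0.5424, -0.2095, 0.1231]
orientation: [[0.228, 0.974, -0.001], [0.974, -0.228, 0.001], [0.0, -0.001, -1.0]]
contact_force: [-0.4, 1.1, 0.2]
finger_gap: 0.0651
gripper_force: 0.0
time_s: 15.97
eef_pos: [0.5434, -0.2082, 0.0253]
orientation: [[0.225, 0.974, 0.001], [0.974, -0.225, -0.0], [-0.0, 0.001, -1.0]]
contact_force: [-1.3, 1.1, 7.5]
finger_gap: 0.0342
gripper_force: 20.0
```

```bash
python3 -m handwheel '{"dr":[[0,0,0],[0,0,0],[0,0,0],[0,0,0],[0,0,0]],"slide":[[0,0,-1.5],[0,0,-2.5],[0,0,-3],[0,0,-3],[0,0,0]],"fingers":[2.5,2.5,2.5,2.5,2.5]}' 20
python3 -m handwheel '{"dr":[[0,0,0],[0,0,0],[0,0,0],[0,0,0],[0,0,0],[0,0,0],[0,0,0],[0,0,0],[0,0,0],[0,0,0],[0,0,0],[0,0,0]],"slide":[[3.565,-1.135,0],[3.565,-1.135,0],[3.565,-1.135,0],[3.565,-1.135,0],[3.565,-1.135,0],[3.565,-1.135,0],[3.565,-1.135,0],[3.565,-1.135,0],[3.565,-1.135,0],[3.565,-1.135,0],[3.565,-1.135,0],[0,0,0]],"fingers":[2.5,2.5,2.5,2.5,2.5,2.5,2.5,2.5,2.5,2.5,2.5,2.5]}' 20
python3 -m handwheel '{"dr":[[0,0,0],[0,0,0]],"slide":[[0,0,0],[0,0,0]],"fingers":[2.5,2.5]}' 20
```

```text
time_s: 16.38
eef_pos: [0.5457, -0.2092, 0.1299]
orientation: [[0.225, 0.974, 0.007], [0.974, -0.225, -0.003], [-0.001, 0.007, -1.0]]
contact_force: [1.1, -1.0, 0.6]
finger_gap: 0.0341
gripper_force: 20.0
time_s: 17.38
eef_pos: [0.5091, 0.2068, 0.1245]
orientation: [[0.222, 0.975, 0.001], [0.975, -0.222, 0.001], [0.001, 0.001, -1.0]]
contact_force: [-0.6, -0.6, -1.2]
finger_gap: 0.034
gripper_force: 20.0
time_s: 17.55
eef_pos: [0.5092, 0.2018, 0.1241]
orientation: [[0.224, 0.975, -0.0], [0.975, -0.224, -0.0], [-0.0, -0.0, -1.0]]
contact_force: [-0.9, 0.5, -1.2]
finger_gap: 0.034
gripper_force: 20.0
```

```bash
python3 -m handwheel '{"dr":[[0,0,0],[0,0,0],[0,0,0],[0,0,0],[0,0,0],[0,0,0],[0,0,0],[0,0,0]],"slide":[[0,0,3],[0,0,2.5],[0,0,1.5],[0,0,1.5],[0,0,1],[0,0,0.45],[0,0,0],[0,0,0]],"fingers":[2.5,2.5,2.5,2.5,2.5,2.5,2.5,2.5]}' 20
python3 -m handwheel '{"dr":[[0,0,0],[0,0,0],[0,0,0],[0,0,0],[0,0,0],[0,0,0],[0,0,0],[0,0,0],[0,0,0],[0,0,0]],"slide":[[0,0,0],[0,0,0],[0,0,0],[0,0,0],[0,0,-2],[0,0,-3],[0,0,-3],[0,0,-2],[0,0,0],[0,0,0]],"fingers":[6.5,6.5,6.5,6.5,6.5,6.5,6.5,6.5,6.5,6.5]}' 20
```

```text
time_s: 18.22
eef_pos: [0.5099, 0.2015, 0.0251]
orientation: [[0.226, 0.974, 0.0], [0.974, -0.226, -0.0], [0.0, 0.0, -1.0]]
contact_force: [0.0, 0.1, -0.3]
finger_gap: 0.0339
gripper_force: 20.0
time_s: 19.05
eef_pos: [0.5102, 0.2024, 0.126]
orientation: [[0.225, 0.974, 0.002], [0.974, -0.225, 0.001], [0.001, 0.002, -1.0]]
contact_force: [0.3, -0.9, -0.4]
finger_gap: 0.0651
gripper_force: 0.0
```

```bash
python3 -m handwheel '{"dr":[[0,0,0],[0,0,0],[0,0,0],[0,0,0],[0,0,0],[0,0,0],[0,0,0],[0,0,0],[0,0,0],[0,0,0],[0,0,0],[0,0,0]],"slide":[[-3.79,1.035,0],[-3.79,1.035,0],[-3.79,1.035,0],[-3.79,1.035,0],[-3.79,1.035,0],[-3.79,1.035,0],[-3.79,1.035,0],[-3.79,1.035,0],[-3.79,1.035,0],[-3.79,1.035,0],[-3.79,1.035,0],[-3.79,1.035,0]],"fingers":[6.5,6.5,6.5,6.5,6.5,6.5,6.5,6.5,6.5,6.5,6.5,6.5]}' 20
python3 -m handwheel '{"dr":[[0,0,0],[0,0,0]],"slide":[[0,0,0],[0,0,0]],"fingers":[6.5,6.5]}' 20
```

```text
time_s: 20.05
eef_pos: [0.5272, -0.2706, 0.1234]
orientation: [[0.225, 0.974, -0.002], [0.974, -0.225, 0.001], [0.001, -0.002, -1.0]]
contact_force: [0.0, 1.4, 0.9]
finger_gap: 0.0644
gripper_force: 0.0
time_s: 20.22
eef_pos: [0.5275, -0.2703, 0.1234]
orientation: [[0.227, 0.974, -0.002], [0.974, -0.227, 0.001], [0.0, -0.002, -1.0]]
contact_force: [-1.6, -0.3, 0.4]
finger_gap: 0.065
gripper_force: 0.0
```

```bash
python3 -m handwheel '{"dr":[[0,0,0],[0,0,0],[0,0,0],[0,0,0],[0,0,0],[0,0,0],[0,0,0],[0,0,0],[0,0,0],[0,0,0],[0,0,0]],"slide":[[0,0.1,3],[0,0,3],[0,0,2.5],[0,0,1.5],[0,0,0],[0,0,0],[0,0,0],[0,0,0],[0,0,0],[0,0,0],[0,0,0]],"fingers":[6.5,6.5,6.5,6.5,6.5,2.5,2.5,2.5,2.5,2.5,2.5]}' 20
python3 -m handwheel '{"dr":[[0,0,0],[0,0,0],[0,0,0],[0,0,0],[0,0,0],[0,0,0]],"slide":[[0,0,-1.5],[0,0,-2.5],[0,0,-3],[0,0,-3],[0,0,0],[0,0,0]],"fingers":[2.5,2.5,2.5,2.5,2.5,2.5]}' 20
```

```text
time_s: 21.13
eef_pos: [0.5296, -0.2694, 0.0258]
orientation: [[0.225, 0.974, 0.001], [0.974, -0.225, -0.0], [-0.0, 0.001, -1.0]]
contact_force: [-1.7, 1.9, 7.8]
finger_gap: 0.0341
gripper_force: 20.0
time_s: 21.63
eef_pos: [0.5301, -0.2697, 0.1266]
orientation: [[0.225, 0.974, 0.003], [0.974, -0.225, -0.002], [-0.001, 0.003, -1.0]]
contact_force: [-0.5, 0.3, -1.3]
finger_gap: 0.0334
gripper_force: 20.0
```

```bash
python3 -m handwheel '{"dr":[[0,0,0],[0,0,0],[0,0,0],[0,0,0],[0,0,0],[0,0,0],[0,0,0],[0,0,0],[0,0,0],[0,0,0],[0,0,0],[0,0,0]],"slide":[[3.69,-0.96,0],[3.69,-0.96,0],[3.69,-0.96,0],[3.69,-0.96,0],[3.69,-0.96,0],[3.69,-0.96,0],[3.69,-0.96,0],[3.69,-0.96,0],[3.69,-0.96,0],[3.69,-0.96,0],[3.69,-0.96,0],[3.69,-0.96,0]],"fingers":[2.5,2.5,2.5,2.5,2.5,2.5,2.5,2.5,2.5,2.5,2.5,2.5]}' 20
python3 -m handwheel '{"dr":[[0,0,0],[0,0,0],[0,0,0],[0,0,0],[0,0,0]],"slide":[[3.69,-0.96,0],[3.69,-0.96,0],[0,0,0],[0,0,0],[0,0,0]],"fingers":[2.5,2.5,2.5,2.5,2.5]}' 20
```

```text
time_s: 22.63
eef_pos: [0.5153, 0.1898, 0.1236]
orientation: [[0.225, 0.974, -0.002], [0.974, -0.225, -0.001], [-0.001, -0.002, -1.0]]
contact_force: [1.4, 0.5, -1.4]
finger_gap: 0.0334
gripper_force: 20.0
time_s: 23.05
eef_pos: [0.5136, 0.2638, 0.1237]
orientation: [[0.224, 0.975, -0.002], [0.975, -0.224, -0.001], [-0.001, -0.002, -1.0]]
contact_force: [-0.4, -0.4, -0.7]
finger_gap: 0.0335
gripper_force: 20.0
```

```bash
python3 -m handwheel '{"dr":[[0,0,0],[0,0,0],[0,0,0],[0,0,0],[0,0,0],[0,0,0],[0,0,0],[0,0,0]],"slide":[[0,0,3],[0,0,2.5],[0,0,1.5],[0,0,1.5],[0,0,1],[0,0,0.4],[0,0,0],[0,0,0]],"fingers":[2.5,2.5,2.5,2.5,2.5,2.5,2.5,2.5]}' 20
python3 -m handwheel '{"dr":[[0,0,0],[0,0,0],[0,0,0],[0,0,0],[0,0,0],[0,0,0],[0,0,0],[0,0,0],[0,0,0],[0,0,0],[0,0,0],[0,0,0]],"slide":[[0,0,0],[0,0,0],[0,0,0],[0,0,0],[0,0,-2],[0,0,-3],[0,0,-3],[0,0,-3],[0,0,-3],[0,0,-3],[0,0,0],[0,0,0]],"fingers":[6.5,6.5,6.5,6.5,6.5,6.5,6.5,6.5,6.5,6.5,6.5,6.5]}' 20
python3 - <<'E'
from h import *
s=manip.state(); c=eyes.camera('scene'); cv2.imwrite('pics/s4.png',cv2.resize(cv2.cvtColor(c['pixels'],cv2.COLOR_RGB2BGR)[120:320,250:530],None,fx=2.5,fy=2.5))
c=eyes.camera('scene')
for l in ['green','yellow','red','blue']:
    for d in eyes.cut_out('scene','nozzle_'+l)[:1]:
        P=cloud(c,d['region']); print(l,round(d['conf'],2),np.round(np.median(P,0),3),np.round(np.percentile(P[:,2],98),3))
E
```

```text
time_s: 23.72
eef_pos: [0.5146, 0.2637, 0.026]
orientation: [[0.226, 0.974, -0.0], [0.974, -0.226, -0.0], [-0.0, -0.0, -1.0]]
contact_force: [-0.1, -0.6, -0.8]
finger_gap: 0.034
gripper_force: 20.0
time_s: 24.72
eef_pos: [0.5153, 0.2648, 0.1977]
orientation: [[0.225, 0.974, 0.003], [0.974, -0.225, 0.001], [0.002, 0.003, -1.0]]
contact_force: [0.1, -0.4, -0.4]
finger_gap: 0.0648
gripper_force: 0.0
green 0.65 [0.508 0.071 0.05 ] 0.081
yellow 0.67 [0.513 0.131 0.051] 0.082
red 0.72 [0.517 0.193 0.047] 0.077
blue 0.54 [0.523 0.255 0.05 ] 0.08
```

View pics/s4.png

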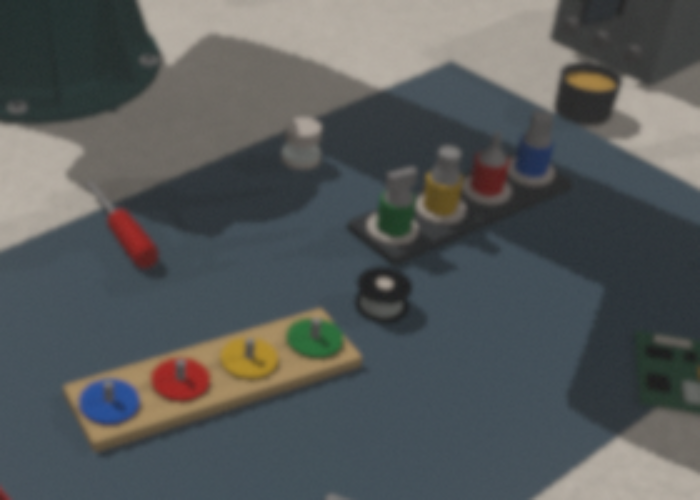

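All four nozzles stand upright and seated in mirrored order, with their tops at about 0.08 m as expected, and the gripper is clear.

```bash
python3 -c "
from rig import manip
print(manip.finish_job())"
```

```text
the job is handed in; nothing more can be done
None
```

I moved all four nozzles to the steel rack in reverse order (left to right: blue, red, yellow, green). The last picture shows each upright, seated and released, and I handed the job in at about 25 s; no verdict came back.

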